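# Ready the fibre-spinning cabinet for a run

## Task

Get the spinning cabinet ready and start it, in this order: first lower the red-capped sample cup into the open drawer, set it down upright on the drawer floor and let go; then push the drawer fully home until it clicks onto its catch; then swing the clear chamber door fully shut until it clicks onto its catch; last press the green start button all the way down and let it come up again. Leave the blue-capped cup, the teal bottle and the spatula where they are.

Things in the scene. Friction and masses are not known exactly. Their poses are not given: they have to be found in the camera images.
- cabinet: bench instrument, fixed, cream base 240 deep (x) x 400 wide (y) x 100 mm high; origin on the table at the middle of its front plane, its x axis points into the cabinet (away from the robot), y to its left, z up. Left half (y 0 to 200) carries a black-framed clear chamber up to 286 mm high; the right half (y -200 to 0) is a console holding the drawer, its flat deck 100 mm high with the green button
- red_cup: loose sample cup, white with a paper band and a red screw cap: body 40 mm diameter, cap 43 mm diameter over the top 15 mm, 60 mm tall, 50 to 100 g; origin at the centre of its underside, z up
- blue_cup: bystander: the same cup with a blue cap
- teal_bottle: bystander: teal bottle 38 mm diameter, 85 mm tall, steel cap; origin at the centre of its underside
- spatula: bystander: flat steel spatula with a black handle, 180 mm long, lying on the table, along its x axis
- drawer (a joint): drawer opening in m: 0 fully home, grows as it comes out towards the robot (cabinet -x); starts 0.125 to 0.15. About 12 mm from home it meets a spring catch, 5 mm from home is dead centre, past that the catch pulls it to 0 and holds it; pushing it past takes about 6 N.
- drawer_floor (a point): point on the drawer's inner floor (13 mm above the table), 62 mm behind the inner side of its front panel and midway across; axes as the cabinet's. A good spot for the cup. Moves with the drawer. The tray behind the front panel is 190 long x 150 wide outside, with 5 mm walls rising 23 mm above this floor; closed, it has 75 mm of headroom
- drawer_front (a point): middle of the top edge of the drawer front's flat outer face, 87 mm above the table; the front is 188 wide x 79 high x 14 mm thick, with no projecting handle (a dark strip marks it); moves with the drawer; axes as the cabinet's, so its outward side is -x
- door (a joint): door angle in rad: 0 shut, grows as the door swings out towards the robot; starts 0.8 to 1.35. About 0.07 rad from shut it meets a spring catch, 0.03 rad is dead centre, past that the catch pulls it shut and holds it; pushing it past takes about 5 N at the push point
- door_hinge (a point): on the vertical hinge axis, at the left edge of the door's outer face, 188 mm above the table. Frame turns with the door: -y runs along the door from hinge to free edge (196 mm), -x is the outward side of its outer face, which contains the hinge axis
- door_push (a point): on the door's outer face, 140 mm from the hinge, 10 mm below its top edge (door from 104 to 272 mm above the table, 12 mm thick); axes turn with the door as at door_hinge. A steel pull, 14 mm proud, stands 184 mm from the hinge, 129 to 199 mm above the table
- start (a joint): travel of the green start button in m: 0 up, 0.006 fully down, springs back; fully down takes 5 N
- start_top (a point): centre of the top of the green start button (32 mm diameter, in a yellow collar 48 mm diameter), 118 mm above the table, on the console deck; pressed straight down

How it is judged (in metres and radians):
On the way, in this order (a step that is already met when the one before it is completed fails the run):
1. the red-capped cup is lowered, still held, to within 15 mm of the open drawer's floor (x of red_cup in the frame of drawer_floor between -0.045 and 0.105 m and y of red_cup in the frame of drawer_floor between -0.055 and 0.055 m and z of red_cup in the frame of drawer_floor below 0.015 m and contact force between the fingers and red_cup above 0.3 N and value of joint drawer above 0.08 m), for 0.04 s.
2. it stands upright on the open drawer's floor, released (x of red_cup in the frame of drawer_floor between -0.045 and 0.105 m and y of red_cup in the frame of drawer_floor between -0.055 and 0.055 m and z of red_cup in the frame of drawer_floor between -0.006 and 0.008 m and angle between red_cup's own z axis and vertical below 0.15 rad and contact force between the arm and red_cup below 0.1 N and value of joint drawer above 0.05 m and value of joint door above 0.2 rad), for 0.2 s.
3. the drawer is seated home on its catch (within 3 mm), the door still open (value of joint drawer below 0.003 m and value of joint door above 0.1 rad), for 0.2 s.
4. the door is seated shut on its catch (within 0.012 rad), the drawer still home (value of joint door below 0.012 rad and value of joint drawer below 0.003 m), for 0.2 s.
5. the start button is pressed at least 5 mm down with drawer and door shut (all of step 4 and value of joint start above 0.005 m), for 0.04 s.
At the end, for the whole second after the job is handed in: Red-capped cup upright (0.15 rad) and at rest on the drawer floor, drawer within 3 mm of home, door within 0.012 rad of shut, start button up again (within 1.5 mm), blue-capped cup, bottle and spatula within 30 mm of their starts, cup and bottle upright (0.2 rad) (all of step 4 and x of red_cup in the frame of drawer_floor between -0.045 and 0.105 m and y of red_cup in the frame of drawer_floor between -0.055 and 0.055 m and z of red_cup in the frame of drawer_floor between -0.006 and 0.008 m and angle between red_cup's own z axis and vertical below 0.15 rad and value of joint start below 0.0015 m and linear speed of red_cup below 0.02 m/s and distance of each of blue_cup, teal_bottle, spatula from where it was at the start of the episode below 0.03 m and angle between each of blue_cup, teal_bottle's own z axis and vertical below 0.2 rad); the robot touches nothing.
It fails at once if the blue-capped cup, the bottle or the spatula is moved more than 30 mm, or the cup or bottle tipped over (distance of any of blue_cup, teal_bottle, spatula from where it was at the start of the episode above 0.03 m or angle between any of blue_cup, teal_bottle's own z axis and vertical above 0.4 rad).
It also fails if it takes over 72 s, if anything falls off the work surface, if the arm or the gripper's body presses on something with over 40 N, if the wrist force passes 120 N, or if a joint passes its speed limit or range.

## Robot

A 6-joint arm with a two-finger parallel gripper is mounted at the origin on the work surface. World frame = base frame: x ahead of the robot, y to its left, z up, the work surface at z = 0. Lengths are in mm, angles in rad, forces in N, time in s.
With the tool pointing down it reaches from about 275 to 750 mm from the base axis. Payload 10.2 kg.
Tool frame: the origin (TCP) lies between the finger pads; the fingertips stand 25 mm ahead of it and the grasp point (between the pads) lies 6 mm ahead of it; z points along the fingers, y is the line along which they close (so a half turn about z gives the same grasp; the last joint's range is limited). The gripper opens to 85 mm and grips with 20 to 120 N. Pads are 22 mm wide; open, the fingers measure 114 mm over their backs; the gripper's body (76 mm by 85 mm) begins 54 mm behind the grasp point. The pads swing forward as they close: fully open they stand 13 mm farther back than shut.
Start: joints at [-1.509, 0.313, 1.498, -0, 1.331, -0.223], TCP at [147.494, -503.862, 256.294] pointing down, gripper open.
Joint ranges: [-2.94, 2.94], [-0.97, 2.17], [0.19, 2.56], [-1.23, 4.37], [0.02, 3.11], [-2.88, 2.88]. Speed limits (rad/s): [2.39, 2.39, 3.01, 3.14, 3.14, 3.14].

## Interface

Orientations are given as a unit quaternion [w, x, y, z].
In Python, from rig import ctrl, eyes, finish_job gives the robot as it stands.
- The arm moves only by the tool step_arm, never from a script. Its argument "increments" is a list of rows, each an object of numbers: "dx", "dy", "dz": the shift along the tool's x, y, z in units of 25 mm (1.0 is 25 mm); "wx", "wy", "wz": the turn, a rotation vector about the tool's x, y, z in units of 6 degrees (1.0 is 6 degrees). A call has 1 to 5 rows; each row shifts and turns the commanded pose from where the row before left it, along the tool's axes as they then stand; what a row does not reach is not made up. A row lasts 1/10 s, in which the tool goes at most 50 mm and 8.59 degrees, less where a joint would pass 70% of its speed; a pose out of reach is approached as far as the arm can. A call is refused whole if a number of a shift passes 1 or a number of a turn 1, either way. A call with a gripper value outside its range is refused whole. "fingers" is the finger opening in mm, from 0 to 85.4, set as the call begins (left out, the last holds). The fingers move at their own pace and stop on an object; "squeeze" is the grip in N (left out, the last holds). Time passes only in rows, so rows that do not move let the fingers close. It gives the time, the measured TCP pose, the force, the opening and the grip force at its end, in the units of the state.
- ctrl.sense(): the state, without advancing time (a new reading comes with each control period).
- eyes.capture(name): name is "scene" or "top" or "wrist"; returns a dict with "frame" (420x560x3 uint8, blue, green, red), "fx", "fy", "cx", "cy" (pixels), "R" (3x3) and "t" (3): a world point X has camera coordinates R X + t; the wrist camera has in their place "tool_from_camera" (4x4, takes a point from camera to tool coordinates, whose origin is the TCP and whose axes are the flange's). Camera axes: x right, y down, z forward; pixel columns grow to the right and rows downward; lengths in mm; the calibration is good to about 2 mm. A picture is of the moment at which its call begins: read the wrist's pose just before it. There is no depth.
- finish_job(): hands the job in; it is judged then, once.
Trained networks look in the newest picture that a camera, given by its name, has taken for a name from the list of things; names that differ only in an ending like _2 or _b are one class to them, and where a whole thing is asked for, a point or a joint stands for the part that bears it (a point fixed in the world has none). Each returns a list of dicts, best first, with "p" (0 to 1); they miss things now and then, are a little off and sometimes report something else, mostly with a low value. They report only what shows in the picture. A call takes as long as a camera call.
- eyes.cut_out(camera, label): "mask" (420x560 bool, what is visible of it).
- eyes.landmark_of(camera, label): "point" ([x, y, z] in mm, in the coordinates of the camera as it stood for that picture, good to about 4 mm: a listed point, or the origin of a listed thing).
The state is a dict: "time_s": time; "joints": joint angles; "dq": joint speeds; "tau": joint torques, N m; "eef_pos": TCP position; "ee_rot": TCP orientation; "force": force on the tool from outside, world axes, zero at the start; "wrist_torque": the same for the moment, N m; "grip_width": opening from 0.0 (shut) to 1.0 (fully open); "grip_force": force on a finger pad.
Only numpy, scipy, OpenCV 4.12 (cv2) and the standard library are available. Lean on these libraries where they do the work, as an engineer would, in place of code of your own. Each camera call takes 0.05 s, during which the arm holds its last target. There are 200 camera calls.

## Working session

There is one attempt and no reset: what is moved stays moved. The work goes in short steps, Python scripts to look and compute and a tool call to move; the robot and the scene stay as the last step left them, time stands still between calls to the robot, and variables do not carry over. Pictures are saved under pics/ and viewed, at most 10 in all, crops included, and the job is handed in when it is done.

Besides the shell and the picture viewer there is one more tool, called after "Emit:" as name([rows], argument=value, ...), one row to a line, values as JSON. step_arm: Moves the arm, as the interface text tells. Its arguments: {"type":"object","properties":{"increments":{"type":"array"},"fingers":{"type":"number"},"squeeze":{"type":"number"}},"required":["increments"]}

```bash
mkdir -p pics
cat > h.py <<'E'
import numpy as np, cv2
from rig import ctrl, eyes, finish_job
from scipy.spatial.transform import Rotation as Ro
def pose():
    s=ctrl.sense(); w,x,y,z=s["ee_rot"]; return np.array(s["eef_pos"]),Ro.from_quat([x,y,z,w]).as_matrix()
def toworld(c,p,ps=None):
    p=np.array(p)
    if "R" in c: return np.array(c["R"]).T@(p-np.array(c["t"]))
    T=np.array(c["tool_from_camera"]); return ps[1]@(T[:3,:3]@p+T[:3,3])+ps[0]
def look(cam,labels):
    ps=pose(); c=eyes.capture(cam); out={}
    for l in labels:
        r=eyes.landmark_of(cam,l)
        out[l]=[(round(d["p"],2),toworld(c,d["point"],ps).round(1).tolist()) for d in r[:2]]
        print(cam,l,out[l])
    return c,out
E
python3 - <<'E'
from h import *
L=["cabinet","red_cup","blue_cup","teal_bottle","spatula","drawer_floor","drawer_front","door_hinge","door_push","start_top"]
for cam in ["scene","top"]:
    c,o=look(cam,L); cv2.imwrite(f"pics/{cam}0.png",c["frame"])
s=ctrl.sense();print(s["time_s"],s["eef_pos"],s["ee_rot"],s["force"]);print(pose()[1].round(3))
E
```

```text
scene cabinet [(0.57, [619.5, 92.5, 1.7])]
scene red_cup [(0.65, [659.0, -30.6, 125.5]), (0.59, [479.0, -410.8, -1.7])]
scene blue_cup [(0.59, [443.1, -267.5, -0.3])]
scene teal_bottle [(0.61, [600.5, -332.3, -3.7])]
scene spatula []
scene drawer_floor [(0.72, [541.4, -4.2, 14.6])]
scene drawer_front [(0.69, [464.5, 3.7, 82.3])]
scene door_hinge [(0.82, [627.2, 288.0, 186.2])]
scene door_push [(0.97, [515.4, 204.6, 263.7])]
scene start_top [(0.41, [660.5, -35.3, 120.4])]
top cabinet [(0.67, [504.4, 442.2, 2.2])]
top red_cup [(0.72, [480.7, -415.4, 1.5])]
top blue_cup [(0.48, [441.9, -265.3, -0.6])]
top teal_bottle [(0.72, [602.9, -333.6, 1.0])]
top spatula [(0.73, [505.3, 443.2, 1.8])]
top drawer_floor [(0.78, [545.6, -4.6, 13.1]), (0.25, [441.5, -264.2, 1.6])]
top drawer_front [(0.65, [466.1, -1.8, 86.9])]
top door_hinge [(0.58, [625.2, 286.3, 186.2])]
top door_push [(0.89, [514.2, 208.1, 259.6])]
top start_top [(0.45, [656.5, -37.2, 116.7])]
1.1 [ 147.46064724 -503.87906518  256.29909887] [1.06880945e-05 9.89884660e-01 1.41874450e-01 1.56114681e-06] [-0.01410748  0.01611966 -0.30594881]
[[ 0.96   0.281  0.   ]
 [ 0.281 -0.96  -0.   ]
 [ 0.     0.    -1.   ]]
```

View pics/scene0.png

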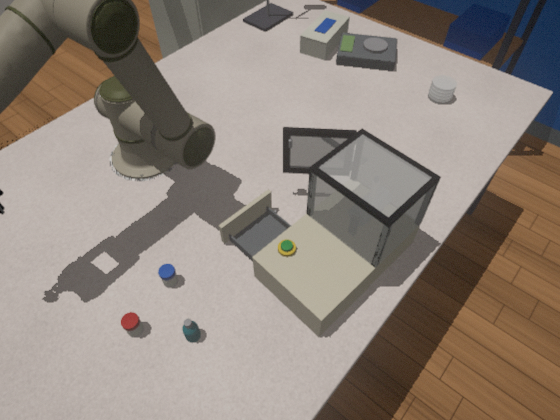

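View pics/top0.png

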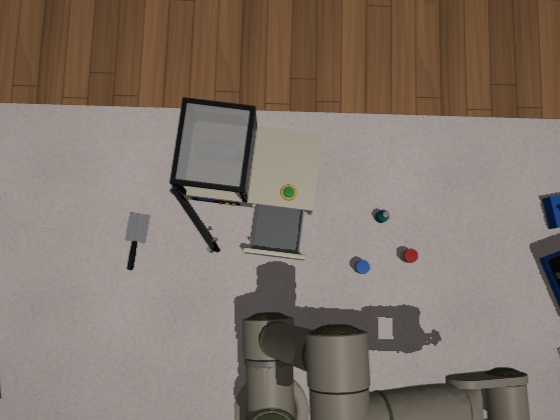

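The scene view shows the red cup at (131,322), the blue cup at (167,271), the bottle at (191,330), the open drawer around (262,235) and the open door at (318,150). The networks' positions agree with this. In the top view the console front edge runs (252,205) to (314,210), so the cabinet yaw is about -4°.

Emit:
step_arm([
  {"wz": 0.85},
  {"wz": 0.85},
  {"wz": 0.85},
  {"wz": 0.85, "dx": 0.5},
  {"dx": 1, "dy": -0.35},
], fingers=80, squeeze=30)

```text
invalid input at $.increments[0]: expected keys dx, dy, dz, wx, wy, wz
```

Emit:
step_arm([
  {"dx": 1, "dy": -0.4},
  {"dx": 1, "dy": -0.4},
  {"dx": 1, "dy": -0.4},
  {"dx": 1, "dy": -0.4},
  {"dx": 1, "dy": -0.4},
])

```text
invalid input at $.increments[0]: expected keys dx, dy, dz, wx, wy, wz
```

Emit:
step_arm([
  {"dx": 1, "dy": -0.4},
  {"dx": 1, "dy": -0.4},
  {"dx": 1, "dy": -0.4},
  {"dx": 1, "dy": -0.4},
  {},
])

```text
invalid input at $.increments[0]: expected keys dx, dy, dz, wx, wy, wz
```

Run:
```python
from h import *
c,o=look("wrist",["red_cup","blue_cup","teal_bottle"]); cv2.imwrite("pics/w1.png",c["frame"])
p,R=pose();print(p,R.round(3).tolist(),ctrl.sense()["joints"])
for l in ["red_cup"]:
    m=eyes.cut_out("wrist",l)
    if m: ys,xs=np.nonzero(m[0]["mask"]);print(xs.min(),xs.max(),ys.min(),ys.max())
c,o=look("scene",["red_cup","drawer_front","drawer_floor","cabinet","door_hinge","start_top"])
c,o=look("top",["red_cup","drawer_front","drawer_floor","cabinet","door_hinge","start_top"])
for l in ["drawer","cabinet","door"]:
    for cam in ["top"]:
        m=eyes.cut_out(cam,l)
        if m: ys,xs=np.nonzero(m[0]["mask"]);print(l,m[0]["p"],xs.min(),xs.max(),ys.min(),ys.max(),cv2.minAreaRect(np.c_[xs,ys].astype(np.float32)))
```

```text
wrist red_cup []
wrist blue_cup []
wrist teal_bottle []
[ 147.47897644 -503.86148052  256.30225706] [[0.96, 0.281, -0.0], [0.281, -0.96, 0.0], [-0.0, -0.0, -1.0]] [-1.50941431e+00  3.12890472e-01  1.49769150e+00 -3.30010464e-05
  1.33102458e+00 -2.23392430e-01]
scene red_cup [(0.73, [479.2, -413.6, -2.3])]
scene drawer_front [(0.77, [466.0, 3.0, 83.7])]
scene drawer_floor [(0.83, [541.4, -7.2, 14.6])]
scene cabinet [(0.87, [624.5, 90.8, -1.4])]
scene door_hinge [(0.75, [627.0, 288.0, 184.4]), (0.58, [481.4, -411.7, -3.6])]
scene start_top [(0.42, [659.1, -32.3, 125.9])]
top red_cup [(0.77, [480.3, -417.5, 1.8])]
top drawer_front [(0.93, [464.8, -1.0, 87.2]), (0.71, [481.8, -415.1, 1.3])]
top drawer_floor [(0.76, [547.1, -6.6, 11.4]), (0.51, [483.0, -414.2, 2.1])]
top cabinet [(0.89, [625.5, 90.7, -0.6])]
top door_hinge [(0.8, [628.7, 289.6, 187.3])]
top start_top [(0.47, [656.7, -37.1, 116.4])]
drawer 0.68 243 304 204 259 ((276.3075866699219, 231.50738525390625), (61.648616790771484, 50.06180191040039), 7.275004863739014)
cabinet 0.74 169 321 96 259 ((242.59999084472656, 180.29998779296875), (147.7853240966797, 151.7451171875), 8.130102157592773)
door 0.93 171 218 189 252 ((195.64710998535156, 219.2926025390625), (76.39258575439453, 12.25686264038086), 58.33925247192383)
```

Emit:
step_arm([
  {"dx": 0, "dy": 0, "dz": 0, "wx": 0, "wy": 0, "wz": 0.85},
  {"dx": 0, "dy": 0, "dz": 0, "wx": 0, "wy": 0, "wz": 0.85},
  {"dx": 0, "dy": 0, "dz": 0, "wx": 0, "wy": 0, "wz": 0.85},
  {"dx": 0.5, "dy": 0, "dz": 0, "wx": 0, "wy": 0, "wz": 0.85},
  {"dx": 1, "dy": -0.4, "dz": 0, "wx": 0, "wy": 0, "wz": 0},
], fingers=80, squeeze=30)

```text
time_s: 2.7
eef_pos: [185.1, -496.0, 256.2]
ee_rot: [0.0, 0.999, -0.038, -0.0]
force: [1.0, -1.0, -0.4]
grip_width: 0.938
grip_force: 0.0
```

Emit:
step_arm([
  {"dx": 1, "dy": -0.4, "dz": 0, "wx": 0, "wy": 0, "wz": 0},
  {"dx": 1, "dy": -0.4, "dz": 0, "wx": 0, "wy": 0, "wz": 0},
  {"dx": 1, "dy": -0.4, "dz": 0, "wx": 0, "wy": 0, "wz": 0},
  {"dx": 1, "dy": -0.4, "dz": 0, "wx": 0, "wy": 0, "wz": 0},
  {"dx": 1, "dy": -0.4, "dz": 0, "wx": 0, "wy": 0, "wz": 0},
])

```text
time_s: 3.2
eef_pos: [314.9, -454.0, 256.3]
ee_rot: [0.0, 0.999, -0.036, -0.0]
force: [-0.2, 0.2, -0.1]
grip_width: 0.939
grip_force: 0.0
```

Emit:
step_arm([
  {"dx": 1, "dy": -0.4, "dz": 0, "wx": 0, "wy": 0, "wz": 0},
  {"dx": 1, "dy": -0.4, "dz": 0, "wx": 0, "wy": 0, "wz": 0},
  {"dx": 1, "dy": -0.4, "dz": 0, "wx": 0, "wy": 0, "wz": 0},
  {"dx": 1, "dy": -0.4, "dz": 0, "wx": 0, "wy": 0, "wz": 0},
  {"dx": 0, "dy": 0, "dz": 0, "wx": 0, "wy": 0, "wz": 0},
])

```text
time_s: 3.7
eef_pos: [418.7, -420.4, 256.0]
ee_rot: [-0.0, 0.999, -0.034, 0.0]
force: [-0.9, 0.3, 0.3]
grip_width: 0.939
grip_force: 0.0
```

Run:
```python
from h import *
c,o=look("wrist",["red_cup","blue_cup","teal_bottle"]); cv2.imwrite("pics/w1.png",c["frame"])
p,R=pose();print(p,R.round(3).tolist(),ctrl.sense()["joints"])
print(np.array(c["tool_from_camera"]).round(3).tolist(),c["fx"],c["cx"],c["cy"])
m=eyes.cut_out("wrist","red_cup")
if m: ys,xs=np.nonzero(m[0]["mask"]);print(xs.min(),xs.max(),ys.min(),ys.max())
```

```text
wrist red_cup [(0.58, [477.9, -416.1, -5.0])]
wrist blue_cup [(0.86, [439.4, -266.1, -3.2])]
wrist teal_bottle []
[ 415.79833436 -422.0429559   256.29074355] [[0.997, -0.072, -0.0], [-0.072, -0.997, -0.0], [-0.0, 0.0, -1.0]] [-9.90341499e-01  4.63543949e-01  1.28142412e+00 -2.38439225e-04
  1.39673485e+00  6.52466963e-01]
[[-0.0, -0.959, -0.285, 72.197], [1.0, -0.0, 0.0, -1.105], [-0.001, -0.285, 0.959, -116.39], [0.0, 0.0, 0.0, 1.0]] 377.7974034798125 278.97587317175214 212.9697671282836
239 291 91 144
```

```bash
cat >> h.py <<'E'
def ray(c,uv,ps=None):
    d=np.array([(uv[0]-c["cx"])/c["fx"],(uv[1]-c["cy"])/c["fy"],1.0])
    o=toworld(c,[0,0,0],ps); v=toworld(c,d,ps)-o; return o,v/np.linalg.norm(v)
def tri(rays):
    A=np.zeros((3,3));b=np.zeros(3)
    for o,v in rays: P=np.eye(3)-np.outer(v,v);A+=P;b+=P@o
    X=np.linalg.solve(A,b); return X.round(1),[round(float(np.linalg.norm((np.eye(3)-np.outer(v,v))@(X-o))),1) for o,v in rays]
def blob(c,lab,cam,hue):
    h=cv2.cvtColor(c["frame"],cv2.COLOR_BGR2HSV); H=h[...,0].astype(int)
    k=(np.abs((H-hue+90)%180-90)<10)&(h[...,1]>110)&(h[...,2]>50)
    m=eyes.cut_out(cam,lab)
    if m: k&=cv2.dilate(m[0]["mask"].astype(np.uint8),np.ones((5,5)))>0
    ys,xs=np.nonzero(k); return (xs.min()+xs.max())/2,(ys.min()+ys.max())/2,len(xs),xs.max()-xs.min(),ys.max()-ys.min()
E
python3 - <<'E'
from h import *
r=[]
for cam in ["scene","top","wrist"]:
    ps=pose(); c=eyes.capture(cam); b=blob(c,"red_cup",cam,0); print(cam,b); r.append(ray(c,b[:2],ps))
print(tri(r),tri(r[1:]),tri(r[::2]))
r=[];
for cam in ["scene","top"]:
    c=eyes.capture(cam); b=blob(c,"start",cam,70); print(cam,b); r.append(ray(c,b[:2]))
print("start",tri(r))
E
```

```text
scene (np.float64(129.0), np.float64(321.0), 140, np.int64(16), np.int64(16))
top (np.float64(410.5), np.float64(255.5), 148, np.int64(13), np.int64(13))
wrist (np.float64(262.5), np.float64(114.0), 2150, np.int64(51), np.int64(52))
(array([ 479.8, -414.4,   57.8]), [1.6, 1.0, 2.4]) (array([ 479.6, -412.6,   67.8]), [0.5, 0.5]) (array([ 478.5, -413.9,   54.5]), [1.8, 1.8])
scene (np.float64(286.0), np.float64(245.0), 76, np.int64(10), np.int64(8))
top (np.float64(288.0), np.float64(191.5), 71, np.int64(8), np.int64(9))
start (array([656.4, -34.1, 119.5]), [1.0, 1.0])
```

Emit:
step_arm([
  {"dx": 0.8, "dy": -0.16, "dz": 0.9, "wx": 0, "wy": 0, "wz": 0},
  {"dx": 0.8, "dy": -0.15, "dz": 0.9, "wx": 0, "wy": 0, "wz": 0},
  {"dx": 0.8, "dy": -0.15, "dz": 0.9, "wx": 0, "wy": 0, "wz": 0},
  {"dx": 0.1, "dy": 0, "dz": 0.9, "wx": 0, "wy": 0, "wz": 0},
  {"dx": 0, "dy": 0, "dz": 0.6, "wx": 0, "wy": 0, "wz": 0},
])

```text
time_s: 4.95
eef_pos: [480.0, -414.0, 149.3]
ee_rot: [-0.001, 0.999, -0.035, -0.001]
force: [-0.7, -0.9, 0.5]
grip_width: 0.939
grip_force: 0.0
```

Run:
```python
from h import *
c,o=look("wrist",["red_cup"]); cv2.imwrite("pics/w2.png",c["frame"])
ps=pose(); b=blob(c,"red_cup","wrist",0); o,v=ray(c,b[:2],ps); print(b,ps[0],"at z 60:",o+v*(60-o[2])/v[2],"at 52:",o+v*(52-o[2])/v[2])
```

```text
wrist red_cup [(0.58, [480.8, -413.8, -3.4])]
(np.float64(278.5), np.float64(229.0), 4094, np.int64(71), np.int64(72)) [ 479.16581381 -413.84428205  148.9684287 ] at z 60: [ 480.55455197 -412.37534459   60.        ] at 52: [ 477.78486177 -412.14558165   52.        ]
```

The red cap triangulates to (480,-413.5,58), so the cup stands on the table directly under the TCP. Next: descend and grip.

Emit:
step_arm([
  {"dx": 0, "dy": -0.04, "dz": 1, "wx": 0, "wy": 0, "wz": 0},
  {"dx": 0, "dy": 0, "dz": 1, "wx": 0, "wy": 0, "wz": 0},
  {"dx": 0, "dy": 0, "dz": 1, "wx": 0, "wy": 0, "wz": 0},
  {"dx": 0, "dy": 0, "dz": 0.8, "wx": 0, "wy": 0, "wz": 0},
  {"dx": 0, "dy": 0, "dz": 0.4, "wx": 0, "wy": 0, "wz": 0},
])

```text
time_s: 5.6
eef_pos: [479.6, -413.8, 45.9]
ee_rot: [-0.0, 0.999, -0.036, -0.0]
force: [-0.4, 0.1, -0.1]
grip_width: 0.936
grip_force: 0.0
```

Emit:
step_arm([
  {"dx": 0, "dy": 0, "dz": 0, "wx": 0, "wy": 0, "wz": 0},
  {"dx": 0, "dy": 0, "dz": 0, "wx": 0, "wy": 0, "wz": 0},
  {"dx": 0, "dy": 0, "dz": 0, "wx": 0, "wy": 0, "wz": 0},
  {"dx": 0, "dy": 0, "dz": 0, "wx": 0, "wy": 0, "wz": 0},
  {"dx": 0, "dy": 0, "dz": 0, "wx": 0, "wy": 0, "wz": 0},
], fingers=25, squeeze=30)

```text
time_s: 6.1
eef_pos: [480.3, -414.4, 48.0]
ee_rot: [0.001, 0.999, -0.036, 0.001]
force: [-0.8, 0.4, 5.9]
grip_width: 0.494
grip_force: 30.2
```

Emit:
step_arm([
  {"dx": 0, "dy": 0, "dz": 0, "wx": 0, "wy": 0, "wz": 0},
  {"dx": 0, "dy": 0, "dz": 0, "wx": 0, "wy": 0, "wz": 0},
  {"dx": 0, "dy": 0, "dz": 0, "wx": 0, "wy": 0, "wz": 0},
])

```text
time_s: 6.4
eef_pos: [480.3, -414.3, 48.0]
ee_rot: [0.001, 0.999, -0.036, 0.001]
force: [0.1, 0.5, 5.3]
grip_width: 0.492
grip_force: 30.2
```

Emit:
step_arm([
  {"dx": 0, "dy": 0, "dz": -0.9, "wx": 0, "wy": 0, "wz": 0},
  {"dx": 0, "dy": 0, "dz": -1, "wx": 0, "wy": 0, "wz": 0},
  {"dx": 0, "dy": 0, "dz": -1, "wx": 0, "wy": 0, "wz": 0},
  {"dx": 0, "dy": 0, "dz": -1, "wx": 0, "wy": 0, "wz": 0},
  {"dx": 0, "dy": 0, "dz": -1, "wx": 0, "wy": 0, "wz": 0},
])

```text
time_s: 6.9
eef_pos: [479.6, -413.6, 170.2]
ee_rot: [0.0, 0.999, -0.036, 0.0]
force: [0.6, -0.8, -1.2]
grip_width: 0.492
grip_force: 30.7
```

Emit:
step_arm([
  {"dx": 0.1, "dy": -0.8, "dz": 0, "wx": 0, "wy": 0, "wz": 0},
  {"dx": 0.1, "dy": -1, "dz": 0, "wx": 0, "wy": 0, "wz": 0},
  {"dx": 0.1, "dy": -1, "dz": 0, "wx": 0, "wy": 0, "wz": 0},
  {"dx": 0.1, "dy": -1, "dz": 0, "wx": 0, "wy": 0, "wz": 0},
  {"dx": 0.1, "dy": -1, "dz": 0, "wx": 0, "wy": 0, "wz": 0},
])

```text
time_s: 7.4
eef_pos: [500.8, -293.9, 169.2]
ee_rot: [0.0, 0.999, -0.036, 0.0]
force: [0.2, -0.2, -0.4]
grip_width: 0.493
grip_force: 30.7
```

Emit:
step_arm([
  {"dx": 0.1, "dy": -1, "dz": 0, "wx": 0, "wy": 0, "wz": 0},
  {"dx": 0.1, "dy": -1, "dz": 0, "wx": 0, "wy": 0, "wz": 0},
  {"dx": 0.1, "dy": -1, "dz": 0, "wx": 0, "wy": 0, "wz": 0},
  {"dx": 0.1, "dy": -1, "dz": 0, "wx": 0, "wy": 0, "wz": 0},
  {"dx": 0.1, "dy": -1, "dz": 0, "wx": 0, "wy": 0, "wz": 0},
])

```text
time_s: 7.9
eef_pos: [522.2, -170.0, 169.2]
ee_rot: [0.0, 0.999, -0.036, 0.0]
force: [-0.4, -0.1, -0.4]
grip_width: 0.492
grip_force: 30.7
```

Emit:
step_arm([
  {"dx": 0.1, "dy": -1, "dz": 0, "wx": 0, "wy": 0, "wz": 0},
  {"dx": 0.1, "dy": -1, "dz": 0, "wx": 0, "wy": 0, "wz": 0},
  {"dx": 0.1, "dy": -1, "dz": 0, "wx": 0, "wy": 0, "wz": 0},
  {"dx": 0.1, "dy": -1, "dz": 0, "wx": 0, "wy": 0, "wz": 0},
  {"dx": 0.1, "dy": -1, "dz": 0, "wx": 0, "wy": 0, "wz": 0},
])

```text
time_s: 8.4
eef_pos: [543.5, -46.2, 169.2]
ee_rot: [0.0, 0.999, -0.036, 0.0]
force: [-0.0, -1.0, -0.8]
grip_width: 0.491
grip_force: 30.7
```

Emit:
step_arm([
  {"dx": 0, "dy": -0.6, "dz": 0, "wx": 0, "wy": 0, "wz": 0},
  {"dx": 0, "dy": 0, "dz": 0, "wx": 0, "wy": 0, "wz": 0},
])

```text
time_s: 8.6
eef_pos: [544.5, -31.0, 169.0]
ee_rot: [-0.0, 0.999, -0.035, 0.0]
force: [-0.2, -0.9, -0.2]
grip_width: 0.491
grip_force: 30.7
```

Run:
```python
from h import *
p,R=pose();print(p,R.round(3).tolist(),ctrl.sense()["joints"])
L=["red_cup","drawer_floor","drawer_front","start_top"]
c,o=look("wrist",L); cv2.imwrite("pics/w3.png",c["frame"])
c,o=look("scene",L+["blue_cup","teal_bottle","cabinet"]);cv2.imwrite("pics/s3.png",c["frame"][100:380,40:480])
c,o=look("top",L)
```

```text
[544.48806836 -30.96221382 169.00800957] [[0.998, -0.069, 0.0], [-0.069, -0.998, 0.0], [0.0, -0.0, -1.0]] [-2.71752982e-01  4.39186783e-01  1.55606455e+00  1.22950557e-04
  1.14621372e+00  1.36808195e+00]
wrist red_cup [(0.93, [543.9, -30.8, 117.7])]
wrist drawer_floor [(0.84, [541.9, -2.9, 12.8])]
wrist drawer_front []
wrist start_top []
scene red_cup [(0.69, [544.1, -33.6, 119.8]), (0.5, [517.9, 205.3, 266.3])]
scene drawer_floor [(0.63, [541.9, -5.3, 14.2])]
scene drawer_front [(0.74, [466.1, 1.7, 86.9])]
scene start_top [(0.51, [657.6, -32.8, 123.4])]
scene blue_cup [(0.59, [445.5, -266.0, -2.7])]
scene teal_bottle [(0.65, [599.5, -331.2, -1.9])]
scene cabinet [(0.72, [619.2, 90.5, -0.7])]
top red_cup []
top drawer_floor [(0.76, [543.5, -4.6, 11.3])]
top drawer_front [(0.64, [444.6, -266.0, 1.9])]
top start_top [(0.47, [654.7, -36.3, 119.8]), (0.44, [515.0, 206.8, 265.2])]
```

View pics/w3.png

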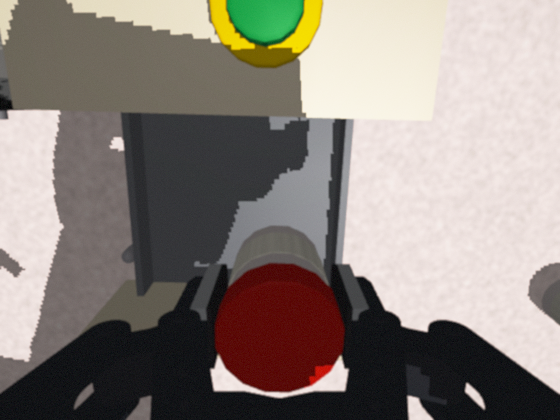

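The wrist view shows the cup held upright (cap at (280,328)) over the tray. The tray's side walls are at columns 130 and 345 and the console edge at row 115 is level with the tool. Next: shift 26 mm left and lower.

Emit:
step_arm([
  {"dx": 0, "dy": -1, "dz": 0, "wx": 0, "wy": 0, "wz": 0},
  {"dx": 0, "dy": -0.05, "dz": 0.5, "wx": 0, "wy": 0, "wz": 0},
  {"dx": 0, "dy": 0, "dz": 1, "wx": 0, "wy": 0, "wz": 0},
  {"dx": 0, "dy": 0, "dz": 1, "wx": 0, "wy": 0, "wz": 0},
  {"dx": 0, "dy": 0, "dz": 1, "wx": 0, "wy": 0, "wz": 0},
])

```text
time_s: 10.0
eef_pos: [546.1, -6.4, 79.9]
ee_rot: [0.0, 0.999, -0.035, -0.0]
force: [-0.7, -0.1, -0.9]
grip_width: 0.491
grip_force: 30.7
```

Emit:
step_arm([
  {"dx": 0, "dy": 0, "dz": 0.5, "wx": 0, "wy": 0, "wz": 0},
  {"dx": 0, "dy": 0, "dz": 0.12, "wx": 0, "wy": 0, "wz": 0},
  {"dx": 0, "dy": 0, "dz": 0.08, "wx": 0, "wy": 0, "wz": 0},
  {"dx": 0, "dy": 0, "dz": 0, "wx": 0, "wy": 0, "wz": 0},
])

```text
time_s: 10.4
eef_pos: [546.8, -6.3, 64.5]
ee_rot: [0.0, 0.999, -0.036, 0.001]
force: [0.3, -0.5, -0.3]
grip_width: 0.491
grip_force: 30.7
```

Emit:
step_arm([
  {"dx": 0, "dy": 0, "dz": 0.04, "wx": 0, "wy": 0, "wz": 0},
  {"dx": 0, "dy": 0, "dz": 0.04, "wx": 0, "wy": 0, "wz": 0},
  {"dx": 0, "dy": 0, "dz": 0, "wx": 0, "wy": 0, "wz": 0},
])

```text
time_s: 10.7
eef_pos: [546.5, -6.1, 62.0]
ee_rot: [0.0, 0.999, -0.036, 0.0]
force: [-0.6, -0.3, -0.7]
grip_width: 0.495
grip_force: 30.7
```

Emit:
step_arm([
  {"dx": 0, "dy": 0, "dz": 0.04, "wx": 0, "wy": 0, "wz": 0},
  {"dx": 0, "dy": 0, "dz": 0, "wx": 0, "wy": 0, "wz": 0},
])

```text
time_s: 10.9
eef_pos: [546.6, -6.2, 61.0]
ee_rot: [0.0, 0.999, -0.036, 0.0]
force: [0.0, 1.0, 2.2]
grip_width: 0.495
grip_force: 30.8
```

Emit:
step_arm([
  {"dx": 0, "dy": 0, "dz": 0.02, "wx": 0, "wy": 0, "wz": 0},
  {"dx": 0, "dy": 0, "dz": 0, "wx": 0, "wy": 0, "wz": 0},
])

```text
time_s: 11.1
eef_pos: [546.8, -6.2, 61.0]
ee_rot: [0.0, 0.999, -0.036, 0.001]
force: [-0.4, 0.5, 5.2]
grip_width: 0.49
grip_force: 31.2
```

Emit:
step_arm([
  {"dx": 0, "dy": 0, "dz": 0, "wx": 0, "wy": 0, "wz": 0},
  {"dx": 0, "dy": 0, "dz": 0, "wx": 0, "wy": 0, "wz": 0},
  {"dx": 0, "dy": 0, "dz": 0, "wx": 0, "wy": 0, "wz": 0},
  {"dx": 0, "dy": 0, "dz": 0, "wx": 0, "wy": 0, "wz": 0},
  {"dx": 0, "dy": 0, "dz": 0, "wx": 0, "wy": 0, "wz": 0},
], fingers=75)

```text
time_s: 11.6
eef_pos: [546.4, -6.1, 60.2]
ee_rot: [-0.0, 0.999, -0.036, -0.0]
force: [-0.2, 0.3, -0.5]
grip_width: 0.877
grip_force: 0.0
```

Run:
```python
from h import *
c,o=look("wrist",["red_cup","drawer_floor"]); cv2.imwrite("pics/w4.png",c["frame"])
c,o=look("scene",["red_cup","drawer_floor"])
```

```text
wrist red_cup []
wrist drawer_floor []
scene red_cup [(0.68, [545.9, -3.2, 12.2]), (0.27, [600.2, -331.5, -3.1])]
scene drawer_floor [(0.96, [542.3, -4.5, 16.0])]
```

View pics/w4.png

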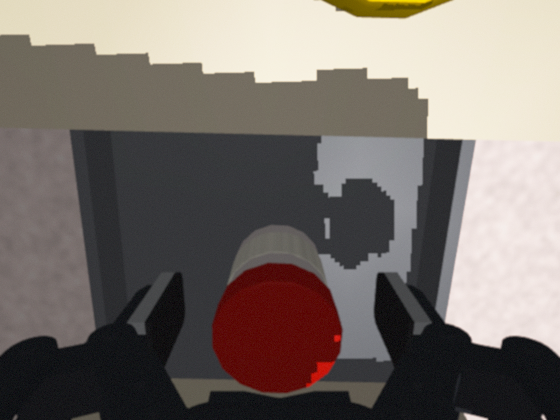

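The cup stands upright near the tray middle (cap at (278,328)) with both fingers clear. Next: raise, retreat behind the drawer front, close the fingers and descend.

Emit:
step_arm([
  {"dx": 0, "dy": 0, "dz": -0.5, "wx": 0, "wy": 0, "wz": 0},
  {"dx": 0, "dy": 0, "dz": -1, "wx": 0, "wy": 0, "wz": 0},
  {"dx": 0, "dy": 0, "dz": -1, "wx": 0, "wy": 0, "wz": 0},
  {"dx": 0, "dy": 0, "dz": -1, "wx": 0, "wy": 0, "wz": 0},
  {"dx": 0, "dy": 0, "dz": -1, "wx": 0, "wy": 0, "wz": 0},
])

```text
time_s: 12.4
eef_pos: [546.3, -6.1, 174.9]
ee_rot: [0.0, 0.999, -0.036, 0.0]
force: [-0.3, 0.5, 0.5]
grip_width: 0.877
grip_force: 0.0
```

Emit:
step_arm([
  {"dx": -0.6, "dy": 0, "dz": -0.5, "wx": 0, "wy": 0, "wz": 0},
  {"dx": -1, "dy": 0, "dz": 0, "wx": 0, "wy": 0, "wz": 0},
  {"dx": -1, "dy": 0, "dz": 0, "wx": 0, "wy": 0, "wz": 0},
  {"dx": -1, "dy": 0, "dz": 0, "wx": 0, "wy": 0, "wz": 0},
  {"dx": -1, "dy": 0, "dz": 0, "wx": 0, "wy": 0, "wz": 0},
], fingers=0)

```text
time_s: 12.9
eef_pos: [430.7, 2.2, 186.1]
ee_rot: [0.0, 0.999, -0.036, 0.001]
force: [-0.2, -0.7, 0.5]
grip_width: 0.021
grip_force: 0.0
```

Emit:
step_arm([
  {"dx": -1, "dy": 0, "dz": 0, "wx": 0, "wy": 0, "wz": 0},
  {"dx": 0, "dy": 0, "dz": 0, "wx": 0, "wy": 0, "wz": 0},
])

```text
time_s: 13.1
eef_pos: [404.8, 4.3, 186.1]
ee_rot: [0.0, 0.999, -0.036, 0.0]
force: [1.0, -0.2, -0.8]
grip_width: 0.0
grip_force: 0.0
```

Run:
```python
from h import *
L=["red_cup","drawer_floor","drawer_front","cabinet","door_hinge","door_push"]
p,R=pose();print(p)
c,o=look("wrist",L[:3]); cv2.imwrite("pics/w5.png",c["frame"])
c,o=look("scene",L)
c,o=look("top",L)
```

```text
[404.8234846    4.26038935 186.11626119]
wrist red_cup [(0.21, [465.1, 6.1, 83.0])]
wrist drawer_floor []
wrist drawer_front [(0.85, [465.1, 6.4, 84.2])]
scene red_cup [(0.81, [546.6, -5.6, 10.5])]
scene drawer_floor [(0.9, [542.0, -5.9, 16.0]), (0.21, [514.7, 205.1, 262.9])]
scene drawer_front [(0.87, [468.2, 0.9, 86.5])]
scene cabinet [(0.76, [623.0, 91.2, 2.2])]
scene door_hinge [(0.59, [626.0, 286.1, 181.8]), (0.5, [466.9, 1.4, 86.3])]
scene door_push [(0.71, [516.0, 204.4, 266.7])]
top red_cup [(0.65, [546.3, -6.5, 15.7])]
top drawer_floor [(0.84, [545.2, -2.6, 10.6])]
top drawer_front [(0.56, [465.5, 0.9, 87.8])]
top cabinet [(0.93, [626.3, 89.2, -3.3])]
top door_hinge [(0.66, [625.4, 289.3, 185.7])]
top door_push [(0.69, [546.6, -5.4, 13.3]), (0.63, [512.6, 206.2, 260.9])]
```

Emit:
step_arm([
  {"dx": 0, "dy": 0, "dz": 0.8, "wx": 0, "wy": 0, "wz": 0},
  {"dx": 0, "dy": 0, "dz": 1, "wx": 0, "wy": 0, "wz": 0},
  {"dx": 0, "dy": 0, "dz": 1, "wx": 0, "wy": 0, "wz": 0},
  {"dx": 0, "dy": 0, "dz": 1, "wx": 0, "wy": 0, "wz": 0},
  {"dx": 0.3, "dy": 0, "dz": 0.35, "wx": 0, "wy": 0, "wz": 0},
])

```text
time_s: 14.5
eef_pos: [412.8, 3.7, 79.6]
ee_rot: [-0.0, 0.999, -0.036, -0.002]
force: [0.8, -0.2, 1.2]
grip_width: 0.005
grip_force: 0.0
```

Emit:
step_arm([
  {"dx": 0.6, "dy": 0, "dz": 0, "wx": 0, "wy": 0, "wz": 0},
  {"dx": 0.4, "dy": 0, "dz": 0, "wx": 0, "wy": 0, "wz": 0},
  {"dx": 0.2, "dy": 0, "dz": 0, "wx": 0, "wy": 0, "wz": 0},
  {"dx": 0.2, "dy": 0, "dz": 0, "wx": 0, "wy": 0, "wz": 0},
  {"dx": 0.2, "dy": 0, "dz": 0, "wx": 0, "wy": 0, "wz": 0},
])

```text
time_s: 15.0
eef_pos: [454.2, 0.5, 81.7]
ee_rot: [-0.0, 0.999, -0.036, -0.0]
force: [-1.5, -0.5, -0.1]
grip_width: 0.003
grip_force: 0.1
```

Emit:
step_arm([
  {"dx": 0.2, "dy": 0, "dz": 0, "wx": 0, "wy": 0, "wz": 0},
  {"dx": 0.2, "dy": 0, "dz": 0, "wx": 0, "wy": 0, "wz": 0},
  {"dx": 0.2, "dy": 0, "dz": 0, "wx": 0, "wy": 0, "wz": 0},
  {"dx": 0.2, "dy": 0, "dz": 0, "wx": 0, "wy": 0, "wz": 0},
  {"dx": 0.2, "dy": 0, "dz": 0, "wx": 0, "wy": 0, "wz": 0},
])

```text
time_s: 15.5
eef_pos: [479.4, -1.4, 81.5]
ee_rot: [-0.0, 0.999, -0.036, -0.0]
force: [-2.7, -0.3, 0.1]
grip_width: 0.002
grip_force: 0.6
```

Emit:
step_arm([
  {"dx": 0.25, "dy": 0, "dz": 0, "wx": 0, "wy": 0, "wz": 0},
  {"dx": 0.25, "dy": 0, "dz": 0, "wx": 0, "wy": 0, "wz": 0},
  {"dx": 0.25, "dy": 0, "dz": 0, "wx": 0, "wy": 0, "wz": 0},
  {"dx": 0.25, "dy": 0, "dz": 0, "wx": 0, "wy": 0, "wz": 0},
  {"dx": 0.25, "dy": 0, "dz": 0, "wx": 0, "wy": 0, "wz": 0},
])

```text
time_s: 16.0
eef_pos: [510.8, -3.6, 81.5]
ee_rot: [-0.0, 0.999, -0.036, -0.0]
force: [-2.0, -1.3, 0.8]
grip_width: -0.002
grip_force: 0.6
```

Run:
```python
from h import *
p,R=pose();print(p)
c,o=look("scene",["red_cup","drawer_front"]); cv2.imwrite("pics/s6.png",cv2.resize(c["frame"][150:350,160:440],None,fx=2,fy=2))
c,o=look("top",["drawer_front"])
```

```text
[510.76596844  -3.60088812  81.52468115]
scene red_cup [(0.56, [604.7, -10.0, 11.5])]
scene drawer_front [(0.66, [527.9, -2.9, 84.8]), (0.54, [619.2, 93.4, -0.8])]
top drawer_front []
```

View pics/s6.png

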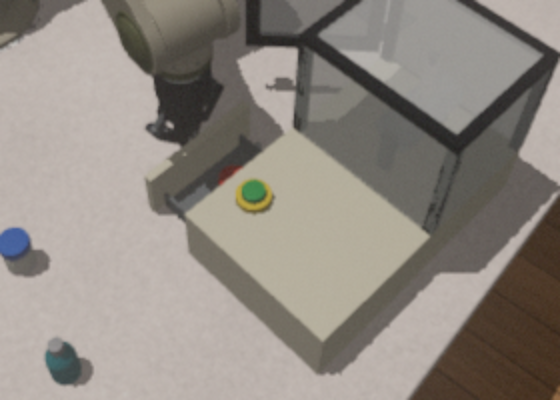

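The drawer has moved about 60 mm in, and the red cap still shows upright at (230,175), just entering the console. Keep pushing.

Emit:
step_arm([
  {"dx": 0.3, "dy": 0, "dz": 0, "wx": 0, "wy": 0, "wz": 0},
  {"dx": 0.3, "dy": 0, "dz": 0, "wx": 0, "wy": 0, "wz": 0},
  {"dx": 0.3, "dy": 0, "dz": 0, "wx": 0, "wy": 0, "wz": 0},
  {"dx": 0.3, "dy": 0, "dz": 0, "wx": 0, "wy": 0, "wz": 0},
  {"dx": 0.3, "dy": 0, "dz": 0, "wx": 0, "wy": 0, "wz": 0},
])

```text
time_s: 16.75
eef_pos: [548.4, -6.3, 81.5]
ee_rot: [0.0, 0.999, -0.036, 0.0]
force: [-1.6, -0.9, -0.4]
grip_width: 0.002
grip_force: 0.6
```

Emit:
step_arm([
  {"dx": 0.2, "dy": 0, "dz": 0, "wx": 0, "wy": 0, "wz": 0},
  {"dx": 0.2, "dy": 0, "dz": 0, "wx": 0, "wy": 0, "wz": 0},
  {"dx": 0.2, "dy": 0, "dz": 0, "wx": 0, "wy": 0, "wz": 0},
  {"dx": 0.2, "dy": 0, "dz": 0, "wx": 0, "wy": 0, "wz": 0},
  {"dx": 0.2, "dy": 0, "dz": 0, "wx": 0, "wy": 0, "wz": 0},
])

```text
time_s: 17.25
eef_pos: [572.9, -8.0, 81.5]
ee_rot: [0.0, 0.999, -0.036, -0.0]
force: [-0.1, -0.5, 0.7]
grip_width: 0.003
grip_force: 0.6
```

Emit:
step_arm([
  {"dx": 0.16, "dy": 0, "dz": 0, "wx": 0, "wy": 0, "wz": 0},
  {"dx": 0.16, "dy": 0, "dz": 0, "wx": 0, "wy": 0, "wz": 0},
])

```text
time_s: 17.45
eef_pos: [580.6, -8.7, 81.5]
ee_rot: [0.0, 0.999, -0.036, -0.0]
force: [-2.1, -1.3, -0.0]
grip_width: 0.001
grip_force: 1.3
```

Emit:
step_arm([
  {"dx": 0.16, "dy": 0, "dz": 0, "wx": 0, "wy": 0, "wz": 0},
])

```text
time_s: 17.55
eef_pos: [585.0, -8.9, 81.6]
ee_rot: [-0.0, 0.999, -0.036, 0.0]
force: [1.1, -0.3, -0.7]
grip_width: -0.002
grip_force: 0.0
```

Run:
```python
from h import *
s=ctrl.sense();print(s["eef_pos"],s["force"])
```

```text
[585.01241881  -8.85683821  81.55718773] [ 1.09873283 -0.27505666 -0.70305527]
```

Emit:
step_arm([
  {"dx": 0.12, "dy": 0, "dz": 0, "wx": 0, "wy": 0, "wz": 0},
  {"dx": 0, "dy": 0, "dz": 0, "wx": 0, "wy": 0, "wz": 0},
])

```text
time_s: 17.75
eef_pos: [587.1, -8.9, 81.6]
ee_rot: [-0.0, 0.999, -0.036, -0.001]
force: [-7.2, -0.0, 5.0]
grip_width: -0.002
grip_force: 3.2
```

Emit:
step_arm([
  {"dx": 0.12, "dy": 0, "dz": 0, "wx": 0, "wy": 0, "wz": 0},
  {"dx": 0, "dy": 0, "dz": 0, "wx": 0, "wy": 0, "wz": 0},
])

```text
time_s: 17.95
eef_pos: [587.3, -8.9, 81.6]
ee_rot: [-0.0, 0.999, -0.035, -0.005]
force: [-24.7, -1.0, 16.1]
grip_width: -0.002
grip_force: 12.5
```

Run:
```python
from h import *
s=ctrl.sense();print(s["eef_pos"],s["force"])
c,o=look("scene",["red_cup","drawer_front"])
```

```text
[587.33989827  -8.94677539  81.56811152] [-24.71432508  -0.99143532  16.13994826]
scene red_cup []
scene drawer_front [(0.62, [601.5, -10.8, 84.4])]
```

Firm stop at -25 N, with the drawer front at x≈602 against a predicted home of about 603, so the drawer is seated. Next: retreat, rise and go round the door's free edge to its outer side.

Emit:
step_arm([
  {"dx": -0.5, "dy": 0, "dz": 0, "wx": 0, "wy": 0, "wz": 0},
  {"dx": -1, "dy": 0, "dz": -0.4, "wx": 0, "wy": 0, "wz": 0},
  {"dx": -1, "dy": 0, "dz": -0.9, "wx": 0, "wy": 0, "wz": 0},
  {"dx": -1, "dy": 0, "dz": -0.9, "wx": 0, "wy": 0, "wz": 0},
  {"dx": -1, "dy": 0, "dz": -0.9, "wx": 0, "wy": 0, "wz": 0},
])

```text
time_s: 18.6
eef_pos: [477.7, -1.1, 159.9]
ee_rot: [-0.0, 0.999, -0.036, 0.001]
force: [-0.4, -0.5, 0.5]
grip_width: -0.003
grip_force: 0.0
```

Emit:
step_arm([
  {"dx": -1, "dy": 0, "dz": -1, "wx": 0, "wy": 0, "wz": 0},
  {"dx": -1, "dy": 0, "dz": -1, "wx": 0, "wy": 0, "wz": 0},
  {"dx": -1, "dy": 0, "dz": -1, "wx": 0, "wy": 0, "wz": 0},
  {"dx": -0.4, "dy": -0.5, "dz": -0.8, "wx": 0, "wy": 0, "wz": 0},
  {"dx": 0, "dy": -1, "dz": 0, "wx": 0, "wy": 0, "wz": 0},
])

```text
time_s: 19.1
eef_pos: [396.6, 41.9, 256.9]
ee_rot: [0.0, 0.999, -0.037, 0.003]
force: [1.5, -0.7, 0.0]
grip_width: 0.001
grip_force: 0.0
```

Emit:
step_arm([
  {"dx": -0.1, "dy": -1, "dz": 0, "wx": 0, "wy": 0, "wz": 0},
  {"dx": -0.1, "dy": -1, "dz": 0, "wx": 0, "wy": 0, "wz": 0},
  {"dx": -0.1, "dy": -1, "dz": 0, "wx": 0, "wy": 0, "wz": 0},
  {"dx": -0.1, "dy": -1, "dz": 0, "wx": 0, "wy": 0, "wz": 0},
  {"dx": -0.1, "dy": -1, "dz": 0, "wx": 0, "wy": 0, "wz": 0},
])

```text
time_s: 19.6
eef_pos: [392.8, 169.0, 254.4]
ee_rot: [-0.0, 0.999, -0.036, 0.001]
force: [0.2, -0.0, 0.4]
grip_width: 0.003
grip_force: 0.0
```

Emit:
step_arm([
  {"dx": 0, "dy": -1, "dz": 0, "wx": 0, "wy": 0, "wz": 0},
  {"dx": 0, "dy": -1, "dz": 0, "wx": 0, "wy": 0, "wz": 0},
  {"dx": 0, "dy": -1, "dz": 0, "wx": 0, "wy": 0, "wz": 0},
  {"dx": 0, "dy": 0, "dz": 0, "wx": 0, "wy": 0, "wz": 0},
])

```text
time_s: 20.0
eef_pos: [398.1, 244.7, 254.1]
ee_rot: [-0.001, 0.999, -0.034, 0.0]
force: [-0.3, -0.3, -0.1]
grip_width: 0.004
grip_force: 0.0
```

Run:
```python
from h import *
L=["drawer_front","cabinet","door_hinge","door_push"]
p,R=pose();print(p,ctrl.sense()["joints"][5])
c,o=look("scene",L)
c,o=look("wrist",["door_hinge","door_push"]); cv2.imwrite("pics/w7.png",c["frame"])
c,o=look("top",L); cv2.imwrite("pics/t7.png",cv2.resize(c["frame"][80:300,120:400],None,fx=2,fy=2))
```

```text
[398.07056469 244.74856084 254.10490577] 1.9384028058984157
scene drawer_front [(0.67, [601.4, -9.4, 88.1])]
scene cabinet [(0.9, [621.3, 92.9, -0.3])]
scene door_hinge [(0.8, [626.5, 286.4, 186.3])]
scene door_push [(0.94, [520.2, 204.4, 263.5])]
wrist door_hinge []
wrist door_push []
top drawer_front [(0.81, [598.3, -8.2, 87.6]), (0.55, [627.9, 288.8, 187.9])]
top cabinet [(0.67, [624.8, 89.8, -1.2])]
top door_hinge [(0.57, [624.5, 287.1, 184.3])]
top door_push [(0.61, [513.1, 209.4, 263.6])]
```

View pics/t7.png

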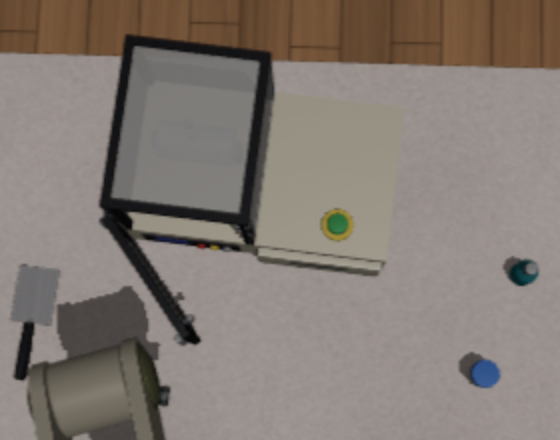

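The top view shows the drawer front flush against the console (row 262) and the door still open from (110,215) to (192,338). The gripper is on the door's outer side.

Run:
```python
from h import *
p,R=pose(); tx,ty=R[:2,0],R[:2,1]; print(np.degrees(np.arctan2(tx[1],tx[0])))
H=np.array([626.3,287.5]);P=np.array([515.3,206.3]);psi=np.radians(-4.3)
a0=np.arctan2(-(P-H)[0],-(P-H)[1])
th0=a0-(-psi); print("door",th0)
X=np.array([np.cos(psi),np.sin(psi)]);Y=np.array([-np.sin(psi),np.cos(psi)])
def t(th,r=140,g=0):
    d=14.5*np.cos(th)+14.5*np.sin(th)+g
    return H+r*(-np.sin(th)*X-np.cos(th)*Y)+d*(-np.cos(th)*X+np.sin(th)*Y)
q=p[:2]
pts=[("pre",t(th0,140,25))]+[(round(th,2),t(th)) for th in [th0,.8,.7,.6,.5,.4,.3,.2,.15,.1,.07,.03,0]]
for n,x in pts:
    d=x-q; print(n,x.round(1),"dx %.2f dy %.2f"%(d@tx/25,d@ty/25)); q=x
```

```text
-4.093728995917299
door 0.8641710329737571
pre [486.5 241.5] dx 3.53 dy -0.22
0.86 [501.2 221.3] dx 0.65 dy 0.76
0.8 [505.7 213.5] dx 0.20 dy 0.30
0.7 [513.7 201.8] dx 0.35 dy 0.44
0.6 [523.1 190.8] dx 0.40 dy 0.41
0.5 [533.6 180.7] dx 0.45 dy 0.37
0.4 [545.4 171.7] dx 0.49 dy 0.33
0.3 [558.1 163.9] dx 0.53 dy 0.28
0.2 [571.8 157.4] dx 0.56 dy 0.22
0.15 [579.  154.7] dx 0.29 dy 0.09
0.1 [586.3 152.4] dx 0.30 dy 0.07
0.07 [590.7 151.2] dx 0.18 dy 0.04
0.03 [596.8 149.8] dx 0.24 dy 0.04
0 [601.3 149. ] dx 0.18 dy 0.02
```

Emit:
step_arm([
  {"dx": 1, "dy": -0.1, "dz": 0, "wx": 0, "wy": 0, "wz": 0},
  {"dx": 1, "dy": -0.1, "dz": 0, "wx": 0, "wy": 0, "wz": 0},
  {"dx": 1, "dy": 0, "dz": 0, "wx": 0, "wy": 0, "wz": 0},
  {"dx": 0.5, "dy": 0, "dz": 0, "wx": 0, "wy": 0, "wz": 0},
  {"dx": 0.3, "dy": 0.3, "dz": 0, "wx": 0, "wy": 0, "wz": 0},
])

```text
time_s: 21.15
eef_pos: [493.3, 233.3, 253.6]
ee_rot: [0.0, 0.999, -0.035, -0.0]
force: [-0.4, 0.1, 0.2]
grip_width: -0.0
grip_force: 0.0
```

Emit:
step_arm([
  {"dx": 0.2, "dy": 0.25, "dz": 0, "wx": 0, "wy": 0, "wz": 0},
  {"dx": 0.15, "dy": 0.2, "dz": 0, "wx": 0, "wy": 0, "wz": 0},
  {"dx": 0.2, "dy": 0.3, "dz": 0, "wx": 0, "wy": 0, "wz": 0},
  {"dx": 0.18, "dy": 0.22, "dz": 0, "wx": 0, "wy": 0, "wz": 0},
  {"dx": 0.18, "dy": 0.22, "dz": 0, "wx": 0, "wy": 0, "wz": 0},
])

```text
time_s: 21.65
eef_pos: [513.4, 201.5, 254.3]
ee_rot: [-0.0, 0.999, -0.036, 0.0]
force: [-0.2, 1.4, 0.6]
grip_width: -0.002
grip_force: 0.4
```

Emit:
step_arm([
  {"dx": 0.2, "dy": 0.2, "dz": 0, "wx": 0, "wy": 0, "wz": 0},
  {"dx": 0.2, "dy": 0.2, "dz": 0, "wx": 0, "wy": 0, "wz": 0},
  {"dx": 0.23, "dy": 0.19, "dz": 0, "wx": 0, "wy": 0, "wz": 0},
  {"dx": 0.23, "dy": 0.19, "dz": 0, "wx": 0, "wy": 0, "wz": 0},
])

```text
time_s: 22.05
eef_pos: [533.6, 180.6, 254.0]
ee_rot: [0.0, 0.999, -0.036, -0.0]
force: [-0.9, 0.6, 0.7]
grip_width: 0.0
grip_force: 0.3
```

Run:
```python
from h import *
p,R=pose();print(p,ctrl.sense()["force"])
c,o=look("top",["door_hinge","door_push"]); 
c,o=look("scene",["door_hinge","door_push"]); cv2.imwrite("pics/s8.png",cv2.resize(c["frame"][80:300,200:480],None,fx=2,fy=2))
```

```text
[533.59839322 180.61969772 253.99488538] [-0.91410207  0.64987678  0.72848937]
top door_hinge [(0.47, [627.6, 288.9, 185.1])]
top door_push []
scene door_hinge []
scene door_push [(0.89, [552.2, 173.0, 267.6])]
```

View pics/s8.png

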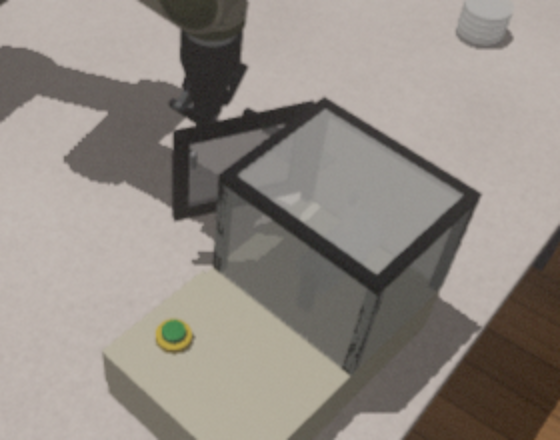

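The door is following: the fingers touch its outer face near (215,120) and it now stands at about 0.5 rad. Continue along the arc.

Emit:
step_arm([
  {"dx": 0.25, "dy": 0.17, "dz": 0, "wx": 0, "wy": 0, "wz": 0},
  {"dx": 0.25, "dy": 0.17, "dz": 0, "wx": 0, "wy": 0, "wz": 0},
  {"dx": 0.26, "dy": 0.14, "dz": 0, "wx": 0, "wy": 0, "wz": 0},
  {"dx": 0.26, "dy": 0.14, "dz": 0, "wx": 0, "wy": 0, "wz": 0},
  {"dx": 0.28, "dy": 0.11, "dz": 0, "wx": 0, "wy": 0, "wz": 0},
])

```text
time_s: 22.85
eef_pos: [564.9, 160.0, 254.0]
ee_rot: [0.0, 0.999, -0.036, -0.0]
force: [-0.5, -0.1, 1.0]
grip_width: -0.0
grip_force: 0.0
```

Emit:
step_arm([
  {"dx": 0.28, "dy": 0.11, "dz": 0, "wx": 0, "wy": 0, "wz": 0},
  {"dx": 0.29, "dy": 0.09, "dz": 0, "wx": 0, "wy": 0, "wz": 0},
  {"dx": 0.2, "dy": 0.05, "dz": 0, "wx": 0, "wy": 0, "wz": 0},
  {"dx": 0.2, "dy": 0.04, "dz": 0, "wx": 0, "wy": 0, "wz": 0},
])

```text
time_s: 23.25
eef_pos: [588.4, 151.4, 254.0]
ee_rot: [-0.0, 0.999, -0.036, -0.0]
force: [-0.8, 0.0, 0.6]
grip_width: 0.0
grip_force: 0.0
```

Emit:
step_arm([
  {"dx": 0.16, "dy": 0.03, "dz": 0, "wx": 0, "wy": 0, "wz": 0},
  {"dx": 0, "dy": 0, "dz": 0, "wx": 0, "wy": 0, "wz": 0},
])

```text
time_s: 23.45
eef_pos: [592.0, 150.5, 253.8]
ee_rot: [0.0, 0.999, -0.036, -0.001]
force: [-1.7, -0.3, -0.7]
grip_width: -0.001
grip_force: 0.0
```

Emit:
step_arm([
  {"dx": 0.12, "dy": 0.02, "dz": 0, "wx": 0, "wy": 0, "wz": 0},
  {"dx": 0, "dy": 0, "dz": 0, "wx": 0, "wy": 0, "wz": 0},
])

```text
time_s: 23.65
eef_pos: [595.3, 149.7, 254.1]
ee_rot: [0.0, 0.999, -0.036, 0.0]
force: [-0.1, -0.1, -1.1]
grip_width: 0.001
grip_force: 0.0
```

Emit:
step_arm([
  {"dx": 0.12, "dy": 0, "dz": 0, "wx": 0, "wy": 0, "wz": 0},
  {"dx": 0, "dy": 0, "dz": 0, "wx": 0, "wy": 0, "wz": 0},
])

```text
time_s: 23.85
eef_pos: [598.3, 149.5, 254.1]
ee_rot: [0.0, 0.999, -0.036, 0.0]
force: [-0.0, 0.7, -0.0]
grip_width: -0.001
grip_force: 0.0
```

Emit:
step_arm([
  {"dx": 0.12, "dy": 0, "dz": 0, "wx": 0, "wy": 0, "wz": 0},
  {"dx": 0, "dy": 0, "dz": 0, "wx": 0, "wy": 0, "wz": 0},
])

```text
time_s: 24.05
eef_pos: [600.2, 149.5, 254.0]
ee_rot: [0.0, 0.999, -0.036, -0.001]
force: [-6.5, 0.7, 2.2]
grip_width: 0.001
grip_force: 0.0
```

Emit:
step_arm([
  {"dx": 0.1, "dy": 0, "dz": 0, "wx": 0, "wy": 0, "wz": 0},
  {"dx": 0, "dy": 0, "dz": 0, "wx": 0, "wy": 0, "wz": 0},
])

```text
time_s: 24.25
eef_pos: [600.7, 149.6, 253.9]
ee_rot: [0.0, 0.999, -0.035, -0.004]
force: [-20.8, -0.9, 5.9]
grip_width: -0.003
grip_force: 0.0
```

Run:
```python
from h import *
p,R=pose();print(p,ctrl.sense()["force"])
c,o=look("top",["door_hinge","door_push"]); 
c,o=look("scene",["door_hinge","door_push"]); cv2.imwrite("pics/s9.png",cv2.resize(c["frame"][80:300,200:480],None,fx=2,fy=2))
```

```text
[600.71290034 149.5556339  253.93520911] [-20.80136995  -0.91025873   5.87253013]
top door_hinge [(0.48, [624.9, 287.8, 186.6])]
top door_push []
scene door_hinge []
scene door_push [(0.53, [617.8, 147.7, 263.4])]
```

View pics/s9.png

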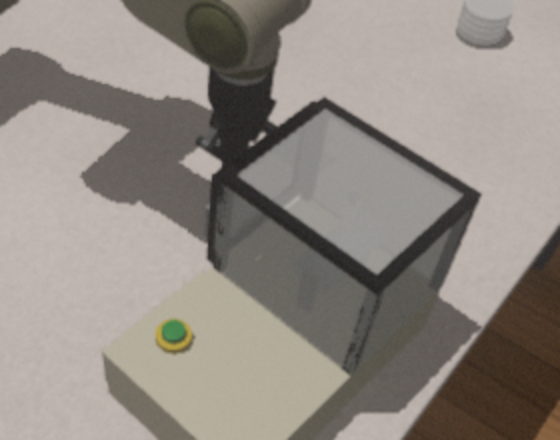

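The door lies flush with the chamber frame and the stop is firm at -21 N. Next: back off, go over the button and re-measure it from the wrist.

Emit:
step_arm([
  {"dx": -0.4, "dy": 0, "dz": 0, "wx": 0, "wy": 0, "wz": 0},
  {"dx": -1, "dy": 0, "dz": 0, "wx": 0, "wy": 0, "wz": 0},
  {"dx": -1, "dy": 0, "dz": 0, "wx": 0, "wy": 0, "wz": 0},
  {"dx": 0, "dy": 0.6, "dz": 0, "wx": 0, "wy": 0, "wz": 0},
  {"dx": 0, "dy": 1, "dz": 0, "wx": 0, "wy": 0, "wz": 0},
])

```text
time_s: 25.05
eef_pos: [540.6, 113.7, 254.5]
ee_rot: [-0.0, 0.999, -0.035, 0.001]
force: [0.4, -0.5, 0.5]
grip_width: 0.001
grip_force: 0.0
```

Emit:
step_arm([
  {"dx": 0, "dy": 1, "dz": 0, "wx": 0, "wy": 0, "wz": 0},
  {"dx": 0, "dy": 1, "dz": 0, "wx": 0, "wy": 0, "wz": 0},
  {"dx": 0, "dy": 1, "dz": 0, "wx": 0, "wy": 0, "wz": 0},
  {"dx": 0, "dy": 1, "dz": 0, "wx": 0, "wy": 0, "wz": 0},
  {"dx": 0.6, "dy": 1, "dz": 0, "wx": 0, "wy": 0, "wz": 0},
])

```text
time_s: 25.55
eef_pos: [546.5, -13.7, 254.5]
ee_rot: [0.0, 0.999, -0.036, 0.0]
force: [-0.5, 0.1, 0.8]
grip_width: -0.003
grip_force: 0.0
```

Emit:
step_arm([
  {"dx": 0.7, "dy": 0.6, "dz": 0, "wx": 0, "wy": 0, "wz": 0},
  {"dx": 0.7, "dy": 0, "dz": 0.8, "wx": 0, "wy": 0, "wz": 0},
  {"dx": 0, "dy": 0, "dz": 0.8, "wx": 0, "wy": 0, "wz": 0},
  {"dx": 0, "dy": 0, "dz": 0, "wx": 0, "wy": 0, "wz": 0},
])

```text
time_s: 25.95
eef_pos: [580.0, -30.2, 211.4]
ee_rot: [-0.0, 0.999, -0.036, -0.002]
force: [0.2, -1.1, 0.2]
grip_width: -0.002
grip_force: 0.0
```

Run:
```python
from h import *
r=[]
for cam in ["wrist","scene","top"]:
    ps=pose(); c=eyes.capture(cam); b=blob(c,"start",cam,70); print(cam,b,[ (d["p"],toworld(c,d["point"],ps).round(1)) for d in eyes.landmark_of(cam,"start_top")]); r.append(ray(c,b[:2],ps))
    if cam=="scene": print("push",[toworld(c,d["point"]).round(1) for d in eyes.landmark_of(cam,"door_push")],[toworld(c,d["point"]).round(1) for d in eyes.landmark_of(cam,"drawer_front")])
    if cam=="wrist": o,v=r[0]; print("at z118",o+v*(118-o[2])/v[2])
print(ps[0],tri(r),tri(r[:2]),tri(r[::2]))
```

```text
wrist (np.float64(274.0), np.float64(94.0), 2650, np.int64(56), np.int64(60)) [(0.6, array([656.1, -29.5, 118.1]))]
at z118 [655.23514856 -31.92997356 118.        ]
scene (np.float64(284.5), np.float64(247.0), 18, np.int64(7), np.int64(4)) [(0.68, array([ 597.9, -331.1,   -3.8])), (0.48, array([656.2, -34.2, 124.8]))]
push [array([618. , 148.7, 264.8])] [array([602.2, -10.9,  86.6])]Traceback (most recent call last):
  File "<stdin>", line 4, in <module>
  File "h.py", line 29, in blob
    ys,xs=np.nonzero(k); return (xs.min()+xs.max())/2,(ys.min()+ys.max())/2,len(xs),xs.max()-xs.min(),ys.max()-ys.min()
                                 ~~~~~~^^
    return umr_minimum(a, axis, None, out, keepdims, initial, where)
ValueError: zero-size array to reduction operation minimum which has no identity
```

Emit:
step_arm([
  {"dx": 1, "dy": -0.1, "dz": 0, "wx": 0, "wy": 0, "wz": 0},
  {"dx": 1, "dy": 0, "dz": 0, "wx": 0, "wy": 0, "wz": 0},
  {"dx": 1, "dy": 0, "dz": 0.5, "wx": 0, "wy": 0, "wz": 0},
  {"dx": 0.05, "dy": 0, "dz": 1, "wx": 0, "wy": 0, "wz": 0},
  {"dx": 0, "dy": 0, "dz": 0.8, "wx": 0, "wy": 0, "wz": 0},
])

```text
time_s: 26.95
eef_pos: [657.0, -32.5, 155.1]
ee_rot: [-0.0, 0.999, -0.036, -0.0]
force: [0.5, 0.3, -0.6]
grip_width: 0.002
grip_force: 0.0
```

Emit:
step_arm([
  {"dx": 0, "dy": 0, "dz": 0.1, "wx": 0, "wy": 0, "wz": 0},
  {"dx": 0, "dy": 0, "dz": 0, "wx": 0, "wy": 0, "wz": 0},
])

```text
time_s: 27.15
eef_pos: [656.8, -32.5, 154.4]
ee_rot: [-0.0, 0.999, -0.036, -0.0]
force: [-0.2, 0.0, 0.5]
grip_width: 0.003
grip_force: 0.0
```

Emit:
step_arm([
  {"dx": 0, "dy": 0, "dz": 0.1, "wx": 0, "wy": 0, "wz": 0},
  {"dx": 0, "dy": 0, "dz": 0.1, "wx": 0, "wy": 0, "wz": 0},
  {"dx": 0, "dy": 0, "dz": 0, "wx": 0, "wy": 0, "wz": 0},
])

```text
time_s: 27.45
eef_pos: [656.8, -32.6, 149.4]
ee_rot: [0.0, 0.999, -0.036, 0.0]
force: [0.1, -0.0, -0.1]
grip_width: -0.004
grip_force: 0.0
```

Emit:
step_arm([
  {"dx": 0, "dy": 0, "dz": 0.12, "wx": 0, "wy": 0, "wz": 0},
  {"dx": 0, "dy": 0, "dz": 0.12, "wx": 0, "wy": 0, "wz": 0},
  {"dx": 0, "dy": 0, "dz": 0, "wx": 0, "wy": 0, "wz": 0},
])

```text
time_s: 27.75
eef_pos: [657.1, -32.6, 143.2]
ee_rot: [0.0, 0.999, -0.036, 0.001]
force: [0.8, -0.4, 2.8]
grip_width: -0.002
grip_force: 1.8
```

Emit:
step_arm([
  {"dx": 0, "dy": 0, "dz": 0.1, "wx": 0, "wy": 0, "wz": 0},
  {"dx": 0, "dy": 0, "dz": 0, "wx": 0, "wy": 0, "wz": 0},
])

```text
time_s: 27.95
eef_pos: [657.0, -32.6, 141.1]
ee_rot: [0.0, 0.999, -0.036, 0.001]
force: [0.1, -1.1, 4.7]
grip_width: 0.002
grip_force: 2.4
```

Emit:
step_arm([
  {"dx": 0, "dy": 0, "dz": 0.1, "wx": 0, "wy": 0, "wz": 0},
  {"dx": 0, "dy": 0, "dz": 0, "wx": 0, "wy": 0, "wz": 0},
])

```text
time_s: 28.15
eef_pos: [657.2, -32.6, 140.8]
ee_rot: [0.0, 0.999, -0.035, 0.001]
force: [-6.3, 1.5, 19.0]
grip_width: 0.0
grip_force: 9.5
```

Emit:
step_arm([
  {"dx": 0, "dy": 0, "dz": 0.06, "wx": 0, "wy": 0, "wz": 0},
  {"dx": 0, "dy": 0, "dz": 0, "wx": 0, "wy": 0, "wz": 0},
])

```text
time_s: 28.35
eef_pos: [657.2, -32.6, 140.7]
ee_rot: [0.001, 0.999, -0.035, 0.002]
force: [-9.2, 1.0, 27.5]
grip_width: -0.003
grip_force: 13.5
```

The spring force rose to about 5 N and then hit a hard stop, so the button is fully down. Next: release, rise and check.

Emit:
step_arm([
  {"dx": 0, "dy": 0, "dz": -0.5, "wx": 0, "wy": 0, "wz": 0},
  {"dx": 0, "dy": 0, "dz": -1, "wx": 0, "wy": 0, "wz": 0},
  {"dx": 0, "dy": 0, "dz": -1, "wx": 0, "wy": 0, "wz": 0},
  {"dx": 0, "dy": 0, "dz": -1, "wx": 0, "wy": 0, "wz": 0},
  {"dx": -1, "dy": 0, "dz": -1, "wx": 0, "wy": 0, "wz": 0},
])

```text
time_s: 28.85
eef_pos: [632.4, -31.0, 248.7]
ee_rot: [-0.0, 0.999, -0.036, -0.0]
force: [-0.2, -0.5, 0.4]
grip_width: -0.001
grip_force: 0.0
```

Emit:
step_arm([
  {"dx": -1, "dy": 0, "dz": 0, "wx": 0, "wy": 0, "wz": 0},
  {"dx": -1, "dy": 0, "dz": 0, "wx": 0, "wy": 0, "wz": 0},
  {"dx": -1, "dy": 0, "dz": 0, "wx": 0, "wy": 0, "wz": 0},
  {"dx": -1, "dy": 0, "dz": 0, "wx": 0, "wy": 0, "wz": 0},
  {"dx": 0, "dy": 0, "dz": 0, "wx": 0, "wy": 0, "wz": 0},
])

```text
time_s: 29.35
eef_pos: [530.1, -23.2, 249.1]
ee_rot: [-0.0, 0.999, -0.036, -0.001]
force: [0.8, -0.0, 1.2]
grip_width: -0.001
grip_force: 0.0
```

Run:
```python
from h import *
L=["drawer_front","door_push","start_top","blue_cup","teal_bottle","spatula"]
for cam in ["scene","top"]:
    c,o=look(cam,L)
    if cam=="scene": f=c["frame"]
    r=[]
cv2.imwrite("pics/s10.png",cv2.resize(f[80:380,110:450],None,fx=2,fy=2)[:600])
```

```text
scene drawer_front [(0.71, [600.6, -9.5, 89.2])]
scene door_push [(0.55, [618.0, 150.1, 266.6])]
scene start_top [(0.64, [657.0, -34.1, 122.3])]
scene blue_cup [(0.93, [442.2, -267.0, -2.5])]
scene teal_bottle [(0.59, [601.6, -328.8, -1.0]), (0.17, [505.8, 440.4, 1.7])]
scene spatula [(0.45, [509.6, 443.4, 4.2])]
top drawer_front []
top door_push [(0.92, [613.6, 153.8, 264.8])]
top start_top [(0.45, [652.9, -36.8, 117.7])]
top blue_cup [(0.72, [443.5, -266.7, 0.3])]
top teal_bottle [(0.53, [601.4, -330.6, -0.7])]
top spatula [(0.68, [502.4, 440.6, 5.2])]
```

View pics/s10.png

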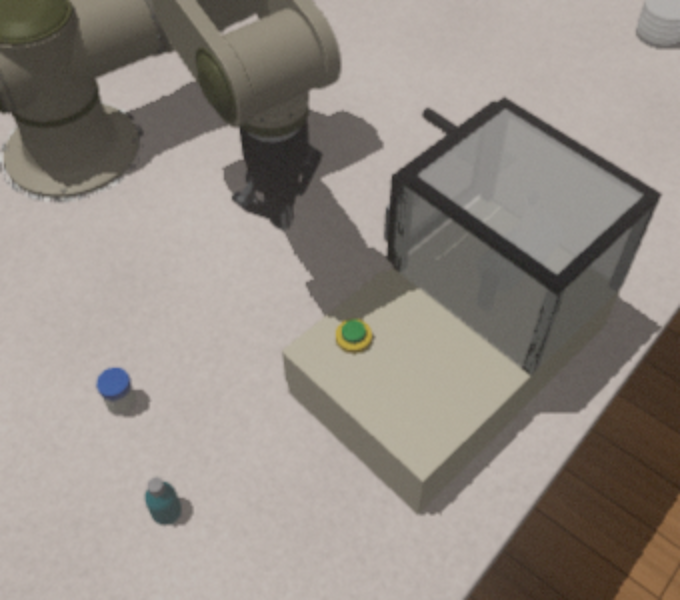

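The door and drawer are shut, the button at (354,333) is up, the blue cup (115,385), bottle (163,500) and spatula have not moved, and the gripper is clear. Handing in.

```bash
python3 -c "
from rig import finish_job
print(finish_job())"
```

```text
the job is handed in; nothing more can be done
None
```

I carried out all four steps in order and handed the job in at about 30 s of the 72 s: the red cup stands in the drawer, drawer and door are shut, and the start button was pressed and is up again; the judge's verdict was not shown.

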